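# Find and mark the balance point of a necklace bar

### The arm

A 6-joint arm with a two-finger parallel gripper is mounted at the origin on the work surface. World frame = base frame: x ahead of the robot, y to its left, z up, the work surface at z = 0. Lengths are in m, angles in rad, forces in N, time in s.
With the tool pointing down it reaches from about 0.3 to 0.775 m from the base axis. Payload 14.6 kg.
Tool frame: the origin (TCP) lies between the finger pads; the fingertips stand 8 mm ahead of it and the grasp point (between the pads) lies 11 mm behind it; z points along the fingers, y is the direction in which the jaws open and shut (so a half turn about z gives the same grasp; the last joint's range is limited). The gripper opens to 85 mm and grips with 20 to 120 N. Pads are 22 mm wide; open, the fingers measure 114 mm over their backs; the gripper's body (76 mm by 85 mm) begins 54 mm behind the grasp point. The pads swing forward as they close: fully open they stand 13 mm farther back than shut.
Start: joints at [-1.225, 0.3, 1.521, -0, 1.321, -0.067], TCP at [0.221, -0.504, 0.239] pointing down, gripper open.
Joint ranges: [-3.03, 3.03], [-0.79, 2.21], [0.23, 2.52], [-1.04, 4.18], [0, 3.07], [-2.55, 2.55]. Speed limits (rad/s): [2.22, 2.22, 2.57, 3.14, 3.14, 3.14].

### API

Orientations are given as a 3x3 rotation matrix whose columns are the frame's x, y, z axes.
In Python, from bench import ctrl gives the robot as it stands.
- The arm moves only by the shell command python3 -m handwheel 'ROWS' [FORCE]. ROWS is JSON, a list of rows, each a list of 7 numbers: the finger opening in m, from 0 to 0.0854, then the shift along the world's x, y, z in m, then the turn, a rotation vector about the world's x, y, z in rad. A call has 1 to 8 rows; each row is the pose to reach, as a shift and turn from the pose measured when the call began; what a row does not reach only later rows make up. A row lasts 1/10 s, in which the tool goes at most 50 mm and 8.59 degrees, less where a joint would pass 70% of its speed; a pose out of reach is approached as far as the arm can. A call with a gripper value outside its range is refused whole. The fingers move at their own pace and stop on an object; FORCE is the grip in N (left out, the last holds). Time passes only in rows, so rows that repeat a pose let the fingers close. It gives the time, the measured TCP pose, the force and the opening at its end, in the units of the state.
- ctrl.get_obs(): the state, without advancing time (a new reading comes with each control period).
- ctrl.grab_frame(name): name is "scene" or "side" or "wrist"; returns a dict with "frame" (420x560x3 uint8, red, green, blue), "intrinsics" (3x3 intrinsics, pixels), "distortion" ([k1, k2, p1, p2, k3] as OpenCV has them; the pictures are not rectified), "view" (4x4, takes a point from world to camera coordinates); the wrist camera has in their place "tool_from_camera" (4x4, takes a point from camera to tool coordinates, whose origin is the TCP and whose axes are the flange's). Camera axes: x right, y up, looking along -z (the intrinsics and any distortion apply to the point x, -y, -z); pixel columns grow to the right and rows downward; lengths in m; the calibration is good to about 2 mm. A picture is of the moment at which its call begins: read the wrist's pose just before it. There is no depth.
- ctrl.finish_job(): hands the job in, once; it reports no verdict.
Trained networks look in a picture, given as the dict that the camera call returned (one of the last four; its "shot" number tells which), for a name from the list of things; names that differ only in an ending like _2 or _b are one class to them, and where a whole thing is asked for, a point or a joint stands for the part that bears it (a point fixed in the world has none). Each returns a list of dicts, best first, with "p" (0 to 1); they miss things now and then, are a little off and sometimes report something else, mostly with a low value. They report only what shows in the picture. A call takes as long as a camera call.
- ctrl.cut_out(thing, picture): "region" (420x560 bool, what is visible of it) and "extent" ([centre column, centre row, width, height] in pixels, round what is visible of it).
The state is a dict: "time": time; "joint_pos": joint angles; "dq": joint speeds; "joint_torque": joint torques, N m; "eef_pos": TCP position; "ee_rot": TCP orientation; "contact_force": force on the tool from outside, world axes, zero at the start; "moment": the same for the moment, N m; "grip_width": opening from 0.0 (shut) to 1.0 (fully open).
Only numpy, scipy, OpenCV 4.12 (cv2) and the standard library are available. Lean on these libraries where they do the work, as an engineer would, in place of code of your own. Each camera call takes 0.05 s, during which the arm holds its last target. There are 200 camera calls.

### The job

The pale wooden necklace bar is weighted unevenly inside, and its hanger must go at the balance point: slide it lengthwise along the dark balancing rest, out over the rest's edge, until left to itself it only just tips and leans with hardly any weight on the grey felt post. Then leave it tipped and mark the point by setting the brass rider astride the bar, right above that edge, and let go. Be gentle with bar and post, and leave the other things on the table where they are.

Things in the scene. Friction and masses are not known exactly. Their poses are not given: they have to be found in the camera images.
- rest: fixed dark wooden block (sizes in mm) 180 long (x), 60 wide, top 50 above the table; it spans x = -180 to 0. Origin on the table under the middle of the fulcrum edge (the +x end, x = 0, z = 50). The bar is slid towards +x. Two rails on it (x = -100 to -45, 27 apart inside, 6 wide, 10 high) guide the bar's sides. A foot 8 thick, 70 wide runs on to x = 120 under the post.
- post: fixed post with grey felt top beyond the edge, 12 mm along x by 50 wide, top 43 above the table (7 below the block's top); origin on the table, 75 ahead (+x) of the fulcrum edge. The tipped bar rests on it, +x end down by 0.09 rad. Load on it = bar weight x distance of balance point past the edge / 75; 5 past the edge gives 0.3 N, over 0.45 N is too much.
- bar: loose pale notched bar, 300 (x) x 24 x 22 mm high, +x along the rest's; origin: centre of underside. 0.45-0.56 kg, metal core hidden at a new place each time: balance point up to 26 either side of the middle, at first 20 or more behind the edge. While its -x end is pushed, friction at the finger can hold that end down and delay the tipping: ease off every few mm and wait 0.4 s to see.
- rider: brass, 40 g, upside-down U 18 mm long (x), 38 wide (y), web 5 thick; legs 14 deep, 5 thick, 28 between them, go down the sides of the 24 wide bar (either way round). Square stem 14 x 14 to hold it by, z = 5 to 45. Origin: centre of the web's underside, which rests on the bar's top when seated. Starts standing on its legs on the table.
- ring_box: small square blue fabric ring box, 50 x 50 x 34 (mm), loose; leave alone. Origin at the centre of its underside
- pill_tin: round steel tin, 56 across, 22 high (mm), loose; leave alone. Origin at the centre of its underside
- ring_cone: white ceramic ring cone, 56 across, 77 high (mm), loose; leave alone. Origin at the centre of its underside
- polish: small polish bottle, 50 across, 120 high (mm), loose; leave alone. Origin at the centre of its underside
- bead_bowl: blue ceramic bowl, 90 across, 40 high (mm), loose; leave alone. Origin at the centre of its underside
- screwdriver: screwdriver lying down (origin under its middle); leave alone
- mug: white mug, 76 across, 90 high (mm), loose; leave alone. Origin at the centre of its underside

How it is judged:
By the outcome, as a careful person would: the job done as asked, in the order asked, and still so for the second after the job is handed in, with the robot touching nothing.
It also fails if it takes over 72 s, if anything falls off the work surface, if the arm or the gripper's body presses on something with over 40 N, if the wrist force passes 120 N, or if a joint passes its speed limit or range.

## Working session

There is one attempt and no reset: what is moved stays moved. The work goes in short steps, Python scripts to look and compute and a shell command to move; the robot and the scene stay as the last step left them, time stands still between calls to the robot, and variables do not carry over. Pictures are saved under pics/ and viewed, about 8 in all and at most 12, crops included, and the job is handed in when it is done.

```bash
ls; mkdir -p pics
cat > h.py <<'E'
import numpy as np, cv2
from bench import ctrl
def ray(f,uv,obs=None):
    K=np.array(f["intrinsics"]);d=np.array(f["distortion"])
    n=cv2.undistortPoints(np.array(uv,float).reshape(-1,1,2),K,d).reshape(-1,2)
    dc=np.c_[n[:,0],-n[:,1],-np.ones(len(n))]
    if "view" in f:
        T=np.linalg.inv(np.array(f["view"]))
    else:
        T=np.eye(4);T[:3,:3]=obs["ee_rot"];T[:3,3]=obs["eef_pos"];T=T@np.array(f["tool_from_camera"])
    return T[:3,3],dc@T[:3,:3].T
def onz(f,uv,z,obs=None):
    o,d=ray(f,uv,obs);return o+d*((z-o[2])/d[:,2])[:,None]
def proj(f,P,obs=None):
    K=np.array(f["intrinsics"]);d=np.array(f["distortion"])
    if "view" in f: V=np.array(f["view"])
    else:
        T=np.eye(4);T[:3,:3]=obs["ee_rot"];T[:3,3]=obs["eef_pos"];V=np.linalg.inv(T@np.array(f["tool_from_camera"]))
    P=np.atleast_2d(P);c=P@V[:3,:3].T+V[:3,3]
    c=c*[1,-1,-1]
    return cv2.projectPoints(c,np.zeros(3),np.zeros(3),K,d)[0].reshape(-1,2)
def save(f,n): cv2.imwrite("pics/"+n,cv2.cvtColor(np.array(f["frame"]),cv2.COLOR_RGB2BGR))
E
python3 - <<'E'
from h import *
np.set_printoptions(precision=4,suppress=True)
o=ctrl.get_obs();print(o)
for c in("scene","side","wrist"):
    f=ctrl.grab_frame(c);save(f,c+"0.png")
    if "view" in f: T=np.linalg.inv(np.array(f["view"]));print(c,T)
    else: print(np.array(f["tool_from_camera"]))
    for n in ("rest","post","bar","rider"):
        for r in ctrl.cut_out(n,f)[:2]:
            print(c,n,round(r["p"],2),np.round(r["extent"],1))
            m=r["region"].astype(np.uint8); 
            np.save(f"pics/{c}_{n}.npy",m) if r["p"]>.5 else 0
            print(cv2.minAreaRect(cv2.findNonZero(m)))
E
```

```text
pics
{'time': 0.0, 'joint_pos': array([-1.2246,  0.3005,  1.5216,  0.    ,  1.3207, -0.0666]), 'dq': array([ 0.0016, -0.0002,  0.0001, -0.0001, -0.0003,  0.0007]), 'joint_torque': array([  0.0002, -54.3496, -36.1802,  -0.0001,   0.0039,  -0.    ]), 'eef_pos': array([ 0.2206, -0.5036,  0.2387]), 'ee_rot': array([[ 0.916 ,  0.4012, -0.0004],
       [ 0.4012, -0.916 ,  0.0012],
       [ 0.0001, -0.0012, -1.    ]]), 'contact_force': array([-0.2725, -0.211 ,  1.2   ]), 'moment': array([0.0046, 0.011 , 0.0707]), 'grip_width': 0.9963485105093015}
scene [[-0.8228 -0.3086  0.4773  1.1204]
 [ 0.5682 -0.4684  0.6766  0.8057]
 [ 0.0148  0.8279  0.5607  0.7724]
 [ 0.      0.      0.      1.    ]]
scene rest 0.57 [305.1 252.4  95.9  68.9]
((303.4658508300781, 250.87167358398438), (112.20335388183594, 28.28884506225586), 35.311214447021484)
scene post 0.5 [332.4 269.5  19.9  25.3]
((331.76922607421875, 266.6538391113281), (13.590154647827148, 23.852108001708984), 56.3099365234375)
scene bar 0.73 [293.2 228.4  87.4  67.4]
((293.6817932128906, 228.73390197753906), (98.47174835205078, 12.9711198806762
[... 183 characters left out ...]
 0.1082 -0.1408  0.2936]
 [-0.1773  0.6459 -0.7426 -1.075 ]
 [ 0.0106  0.7557  0.6548  0.9771]
 [ 0.      0.      0.      1.    ]]
side rest 0.69 [278.6 210.6  44.9  58.1]
((279.20001220703125, 206.40005493164062), (63.504329681396484, 23.25510597229004), 63.43495178222656)
side bar 0.78 [283.1 204.4  29.9  64.3]
((282.760986328125, 204.84487915039062), (66.69508361816406, 10.209663391113281), 64.98310089111328)
side rider 0.54 [312.9 190.8  12.8  16.7]
((310.9231262207031, 191.38462829589844), (12.403473854064941, 9.426639556884766), 82.87498474121094)
[[-0.0002  0.9612  0.2758  0.0698]
 [ 1.      0.0003 -0.0003  0.0003]
 [-0.0003  0.2758 -0.9612 -0.1346]
 [ 0.      0.      0.      1.    ]]
```

```bash
python3 -c "
import cv2,numpy as np
a=cv2.imread('pics/scene0.png');b=cv2.imread('pics/side0.png')
cv2.imwrite('pics/v1.png',a);cv2.imwrite('pics/v2.png',b)"
```

```text
(no output)
```

View pics/scene0.png

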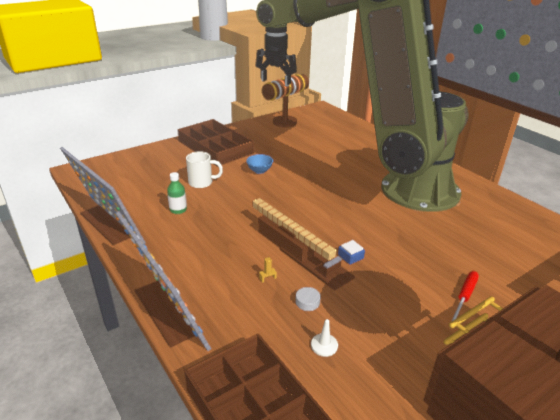

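View pics/side0.png

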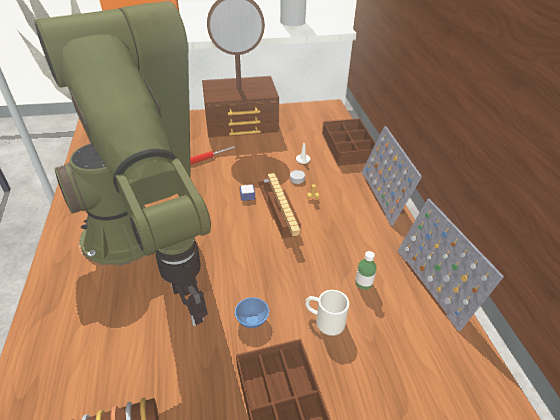

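The scene view shows the bar from (256,203) to (335,255), with the post at the lower right by the blue ring box. The rider stands at (268,270). I'll work out coarse positions from this, then look from the wrist.

Run:
```python
from h import *
np.set_printoptions(precision=3,suppress=True)
for c,dz in(("scene",0),("side",0)):
    f=ctrl.grab_frame(c)
    m=np.load(f"pics/{c}_bar.npy");p=cv2.findNonZero(m).reshape(-1,2).astype(float)
    w=onz(f,p,0.062)[:,:2];mu=w.mean(0);u=np.linalg.svd(w-mu,full_matrices=False)[2][0];u*=np.sign(u[1])
    s=(w-mu)@u;print(c,"bar mid",mu+u*(s.min()+s.max())/2,"len",np.ptp(s),"u",u,"ang",np.arctan2(u[1],u[0]))
    m=np.load(f"pics/{c}_rider.npy");p=cv2.findNonZero(m).reshape(-1,2).astype(float);print("rider",onz(f,[p.mean(0)],.03))
    for n in("ring_box","pill_tin","ring_cone","polish","bead_bowl","screwdriver","mug"):
        for r in ctrl.cut_out(n,f)[:1]: print(n,r["p"],onz(f,[r["extent"][:2]],.02)[0])
f=ctrl.grab_frame("scene")
m=np.load("pics/scene_post.npy");p=cv2.findNonZero(m).reshape(-1,2).astype(float);print("post",onz(f,[p.mean(0)],.043))
```

```text
scene bar mid [0.515 0.004] len 0.3238714738504414 u [-0.084  0.996] ang 1.654827904387734
rider [[0.641 0.085 0.03 ]]
ring_box 0.58 [0.413 0.142 0.02 ]
pill_tin 0.96 [0.605 0.204 0.02 ]
ring_cone 0.9 [0.656 0.321 0.02 ]
polish 0.98 [ 0.664 -0.381  0.02 ]
bead_bowl 0.66 [ 0.356 -0.374  0.02 ]
screwdriver 0.59 [0.303 0.402 0.02 ]
mug 0.6 [ 0.527 -0.466  0.02 ]
side bar mid [0.511 0.001] len 0.31842034225653704 u [-0.088  0.996] ang 1.6590109416058128
rider [[0.631 0.074 0.03 ]]
ring_box 0.76 [0.421 0.128 0.02 ]
pill_tin 0.63 [0.607 0.189 0.02 ]
ring_cone 0.45 [0.658 0.316 0.02 ]
polish 0.63 [ 0.706 -0.301  0.02 ]
bead_bowl 0.69 [ 0.361 -0.382  0.02 ]
screwdriver 0.63 [0.267 0.365 0.02 ]
mug 0.97 [ 0.556 -0.416  0.02 ]Traceback (most recent call last):
  File "<stdin>", line 12, in <module>
    fid = stack.enter_context(open(os.fspath(file), "rb"))
                              ~~~~^^^^^^^^^^^^^^^^^^^^^^^
FileNotFoundError: [Errno 2] No such file or directory: 'pics/scene_post.npy'
```

```bash
python3 -m handwheel '[[0.0854,0.02,0.05,0.02,0,0,0.14],[0.0854,0.05,0.09,0.04,0,0,0.28],[0.0854,0.08,0.13,0.05,0,0,0.42],[0.0854,0.11,0.17,0.06,0,0,0.56],[0.0854,0.13,0.21,0.07,0,0,0.7],[0.0854,0.15,0.25,0.08,0,0,0.84],[0.0854,0.17,0.29,0.08,0,0,0.98],[0.0854,0.19,0.33,0.08,0,0,1.1]]'
```

```text
time: 2.4
eef_pos: [0.4112, -0.1718, 0.3199]
ee_rot: [[0.052, 0.999, 0.001], [0.999, -0.052, -0.001], [-0.0, 0.001, -1.0]]
contact_force: [0.5, -0.9, -0.1]
grip_width: 1.0
```

```bash
python3 -m handwheel '[[0.04,0.03,0.04,0.0,0,0,0.07],[0.04,0.06,0.08,0,0,0,0.138],[0.02,0.08,0.12,0,0,0,0.138],[0.0,0.11,0.16,0,0,0,0.138],[0.0,0.13,0.2,0,0,0,0.138],[0.0,0.14,0.23,0,0,0,0.138],[0.0,0.14,0.23,0,0,0,0.138]]'
python3 - <<'E'
from h import *
np.set_printoptions(precision=4,suppress=True)
o=ctrl.get_obs();f=ctrl.grab_frame("wrist");save(f,"w1.png")
for n,z in (("rest",.05),("bar",.072),("rider",.03),("post",.043)):
    for r in ctrl.cut_out(n,f)[:1]:
        m=r["region"].astype(np.uint8);b=cv2.boxPoints(cv2.minAreaRect(cv2.findNonZero(m)))
        print(n,round(r["p"],2),np.round(r["extent"],1),"\n",np.c_[b,onz(f,b,z,o)])
        np.save(f"pics/w1_{n}.npy",m)
E
```

```text
time: 3.1
eef_pos: [0.5518, 0.0615, 0.3192]
ee_rot: [[-0.089, 0.996, 0.0], [0.996, 0.089, 0.0], [0.0, 0.0, -1.0]]
contact_force: [-0.3, -0.8, -0.7]
grip_width: 0.001
rest 0.64 [237.2 168.6  65.6 244.5] 
 [[205.9283  45.0558   0.4692   0.1925   0.05  ]
 [266.9445  43.9465   0.5338   0.1994   0.05  ]
 [271.4392 291.1556   0.5644  -0.0921   0.05  ]
 [210.423  292.265    0.4856  -0.1007   0.05  ]]
bar 0.85 [236.2 191.9  25.3 214. ] 
 [[221.4427  85.0362   0.4907   0.1528   0.072 ]
 [246.3595  84.4568   0.5164   0.1557   0.072 ]
 [251.3157 297.5741   0.5394  -0.0909   0.072 ]
 [226.3989 298.1535   0.5088  -0.0944   0.072 ]]
rider 0.95 [343.1 161.8  30.7  19.9] 
 [[322.7525 165.4892   0.6129   0.0735   0.03  ]
 [326.3871 149.4971   0.6148   0.0932   0.03  ]
 [358.1985 156.7269   0.6545   0.0879   0.03  ]
 [354.5639 172.7191   0.6531   0.0681   0.03  ]]
post 0.92 [236.5  85.5  43.   13.5] 
 [[213.      79.       0.4769   0.1599   0.043 ]
 [258.      79.       0.5267   0.1644   0.043 ]
 [258.      91.       0.5276   0.1518   0.043 ]
 [213.      91.       0.4774   0.1473   0.043 ]]
```

View pics/w1.png

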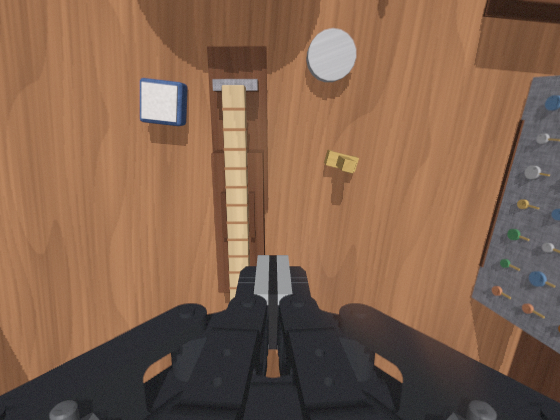

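The wrist view shows the bar from (233,86) to under the fingers, with the post at (236,85), the rest edge near row 152 and the rider at (343,162). The bar's +x end is already over the post, so its middle is about 75 mm behind the edge. Next I'll move behind its -x end.

```bash
python3 -m handwheel '[[0,-0.003,-0.045,0,0,0,-0.004],[0,-0.006,-0.09,0,0,0,-0.004],[0,-0.01,-0.135,0,0,0,-0.004],[0,-0.014,-0.18,0,0,0,-0.004],[0,-0.018,-0.225,0,0,0,-0.004],[0,-0.021,-0.255,-0.02,0,0,-0.004],[0,-0.021,-0.255,-0.06,0,0,-0.004],[0,-0.021,-0.255,-0.10,0,0,-0.004]]'
python3 - <<'E'
from h import *
np.set_printoptions(precision=4,suppress=True)
f=ctrl.grab_frame("wrist");o=ctrl.get_obs();save(f,"w2.png")
r=ctrl.cut_out("bar",f)[:1]
for r in r:
    m=r["region"].astype(np.uint8);b=cv2.boxPoints(cv2.minAreaRect(cv2.findNonZero(m)));print(r["p"],np.c_[b,onz(f,b,.072,o)])
for c in("scene","side"):
    f=ctrl.grab_frame(c)
    for r in ctrl.cut_out("bar",f)[:1]: print(c,r["p"],r["extent"])
    u=np.array([-.0821,.9966,0]);E=np.array([.5085,.0813,0])
    for n,s in(("-x",-225),("edge",0),("+x",75)):print(n,proj(f,E+u*s/1000+[0,0,.072]))
E
```

```text
time: 4.15
eef_pos: [0.5293, -0.1997, 0.2195]
ee_rot: [[-0.077, 0.997, 0.003], [0.997, 0.077, -0.001], [-0.001, 0.003, -1.0]]
contact_force: [0.9, 0.5, -0.2]
grip_width: 0.002
0.69 [[258.8806   0.0018   0.5055  -0.0539   0.072 ]
 [292.6642  -0.5024   0.5291  -0.0518   0.072 ]
 [294.6252 130.8862   0.5391  -0.141    0.072 ]
 [260.8416 131.3904   0.513   -0.1434   0.072 ]]
scene 0.69 [294.2, 230.1, 80.7, 59.8]
-x [[255.7493 198.9644]]
edge [[310.5331 236.8998]]
+x [[331.8686 251.6741]]
side 0.75 [284.2, 204.6, 31.5, 61.6]
-x [[296.0217 229.2137]]
edge [[276.8421 184.814 ]]
+x [[271.3573 172.1123]]
```

View pics/w2.png

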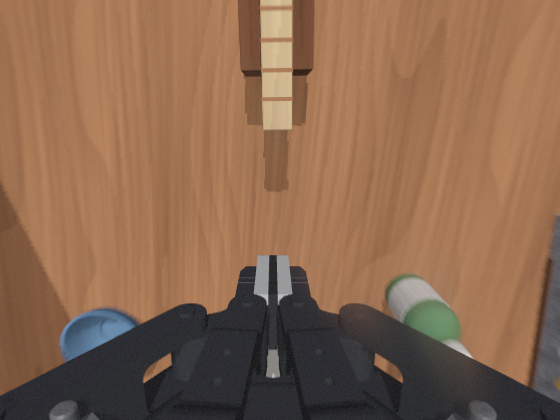

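The wrist view shows the bar's -x end centred at (278,129), in line with the fingers at column 272. The bottle and bowl are clear of the way down.

```bash
python3 -m handwheel '[[0,0.001,0,-0.045,0,0,0],[0,0.001,0,-0.09,0,0,0],[0,0.001,0.0,-0.13,0,0,0],[0,0.001,0.01,-0.152,0,0,0],[0,0.000,0.02,-0.154,0,0,0],[0,-0.001,0.03,-0.154,0,0,0],[0,-0.001,0.03,-0.154,0,0,0]]'
python3 - <<'E'
from h import *
np.set_printoptions(precision=4,suppress=True)
o=ctrl.get_obs();f=ctrl.grab_frame("wrist");save(f,"w3.png");print(o["eef_pos"])
for r in ctrl.cut_out("bar",f)[:1]:
    m=r["region"].astype(np.uint8);b=cv2.boxPoints(cv2.minAreaRect(cv2.findNonZero(m)));print(r["p"],r["extent"],np.c_[b,onz(f,b,.072,o)])
E
```

```text
time: 5.15
eef_pos: [0.5309, -0.1673, 0.0713]
ee_rot: [[-0.082, 0.997, 0.008], [0.997, 0.082, -0.003], [-0.004, 0.008, -1.0]]
contact_force: [0.6, -1.1, 0.2]
grip_width: -0.0
[ 0.5309 -0.1673  0.0713]
0.85 [272.6, 113.7, 68.5, 227.4] [[237.       0.       0.5099  -0.0624   0.072 ]
 [305.       0.       0.5329  -0.0604   0.072 ]
 [305.     229.       0.5418  -0.1424   0.072 ]
 [237.     229.       0.5142  -0.1446   0.072 ]]
```

View pics/w3.png

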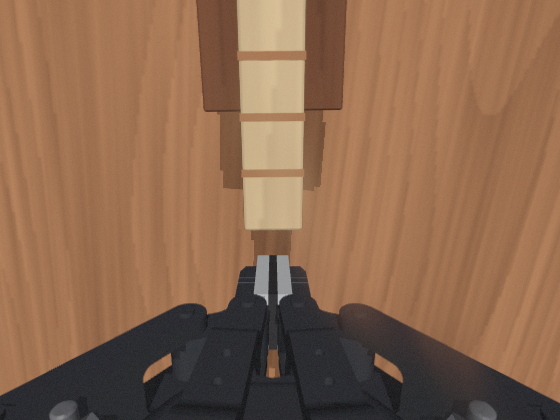

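Wrist view: bar end face at row 229 and rest rear edge at row 108 (columns 206–341), with the fingers centred behind the end. I'll push with forces watched.

```bash
python3 - <<'E'
from h import *
np.set_printoptions(precision=4,suppress=True)
o=ctrl.get_obs();f=ctrl.grab_frame("wrist")
print(o["eef_pos"],onz(f,[[206,109],[341,107]],.05,o),onz(f,[[246,229],[301,228.5],[238,10],[305,10]],.072,o))
E
python3 -m handwheel '[[0,0,0.002,-0.005,0,0,0],[0,-0.0005,0.007,-0.005,0,0,0],[0,-0.001,0.014,-0.005,0,0,0],[0,-0.0015,0.02,-0.005,0,0,0],[0,-0.002,0.025,-0.005,0,0,0],[0,-0.0025,0.03,-0.005,0,0,0],[0,-0.0025,0.03,-0.005,0,0,0]]'
python3 - <<'E'
from h import *
np.set_printoptions(precision=4,suppress=True)
o=ctrl.get_obs();f=ctrl.grab_frame("wrist");save(f,"w4.png");print(o["eef_pos"])
for r in ctrl.cut_out("bar",f)[:1]:
    m=r["region"].astype(np.uint8);print(r["p"],r["extent"],[(v,m[v].sum()) for v in range(0,280,20)])
E
```

```text
[ 0.5307 -0.1682  0.0708] [[ 0.4964 -0.0999  0.05  ]
 [ 0.5541 -0.0944  0.05  ]] [[ 0.5177 -0.1451  0.072 ]
 [ 0.54   -0.1431  0.072 ]
 [ 0.5103 -0.0664  0.072 ]
 [ 0.5331 -0.0645  0.072 ]]
time: 6.0
eef_pos: [0.528, -0.1378, 0.0655]
ee_rot: [[-0.081, 0.997, 0.007], [0.997, 0.081, -0.003], [-0.003, 0.007, -1.0]]
contact_force: [0.7, -0.8, 0.1]
grip_width: 0.002
[ 0.528  -0.1378  0.0655]
0.86 [273.7, 132.0, 74.8, 260.2] [(0, np.uint64(73)), (20, np.uint64(74)), (40, np.uint64(71)), (60, np.uint64(70)), (80, np.uint64(69)), (100, np.uint64(68)), (120, np.uint64(68)), (140, np.uint64(66)), (160, np.uint64(65)), (180, np.uint64(63)), (200, np.uint64(62)), (220, np.uint64(64)), (240, np.uint64(60)), (260, np.uint64(59))]
```

```bash
cat > look.py <<'E'
from h import *
import sys
np.set_printoptions(precision=4,suppress=True)
o=ctrl.get_obs();f=ctrl.grab_frame("wrist");save(f,sys.argv[1]+".png")
R0=np.array([.5253,-.0972]);u=np.array([-.0855,.9963])
m=ctrl.cut_out("bar",f)[0]["region"]
vs=np.where(m[:,250:300].sum(1)>25)[0];v=vs.max()
c=np.where(m[v-3])[0].mean()
e=onz(f,[[c,v]],.072,o)[0,:2]
print("tcp s",(o["eef_pos"][:2]-R0)@u*1e3-180,"bar -x end s (flat hyp)",(e-R0)@u*1e3-180,"row",v,"lat",(e-R0)@[u[1],-u[0]]*1e3)
print("width ratios",[(k,int(m[k].sum())) for k in(5,60,120,180,240)],"F",o["contact_force"])
E
python3 look.py w5
python3 -m handwheel '[[0,-0.0005,0.006,0,0,0,0],[0,-0.001,0.012,0,0,0,0],[0,-0.0015,0.018,0,0,0,0],[0,-0.002,0.024,0,0,0,0],[0,-0.0025,0.028,0,0,0,0],[0,-0.0025,0.028,0,0,0,0]]'; python3 look.py w6
```

```text
tcp s -221.11836511134825 bar -x end s (flat hyp) -208.7626025793336 row 261 lat -0.4548462275827505
width ratios [(5, 73), (60, 70), (120, 67), (180, 63), (240, 61)] F [ 0.0674  0.3148 -0.1207]
time: 6.8
eef_pos: [0.5254, -0.1097, 0.0655]
ee_rot: [[-0.081, 0.997, 0.007], [0.997, 0.081, -0.003], [-0.003, 0.007, -1.0]]
contact_force: [-0.6, -0.5, -0.2]
grip_width: -0.001
tcp s -192.46400670728755 bar -x end s (flat hyp) -180.51963450888766 row 262 lat -0.6086624940861456
width ratios [(5, 72), (60, 69), (120, 66), (180, 63), (240, 60)] F [-0.5874 -0.4548 -0.1994]
```

```bash
python3 -m handwheel '[[0,-0.0003,0.003,0,0,0,0],[0,-0.0006,0.007,0,0,0,0],[0,-0.0006,0.007,0,0,0,0],[0,-0.0004,0.005,0,0,0,0],[0,-0.0004,0.005,0,0,0,0],[0,-0.0004,0.005,0,0,0,0],[0,-0.0004,0.005,0,0,0,0],[0,-0.0004,0.005,0,0,0,0]]' | head -2; python3 look.py w7
```

```text
time: 7.7
eef_pos: [0.525, -0.1052, 0.0654]
tcp s -187.92418106253226 bar -x end s (flat hyp) -174.21429552134995 row 258 lat -0.6169670789215621
width ratios [(5, 73), (60, 69), (120, 68), (180, 63), (240, 60)] F [-1.2528  0.4483  0.2412]
```

```bash
python3 -m handwheel '[[0,-0.0002,0.002,0,0,0,0],[0,-0.0004,0.005,0,0,0,0],[0,-0.0004,0.005,0,0,0,0],[0,-0.0003,0.003,0,0,0,0],[0,-0.0003,0.003,0,0,0,0],[0,-0.0003,0.003,0,0,0,0],[0,-0.0003,0.003,0,0,0,0],[0,-0.0003,0.003,0,0,0,0]]' | head -2; python3 look.py w8
```

```text
time: 8.6
eef_pos: [0.5248, -0.1022, 0.0654]
tcp s -184.89018583755075 bar -x end s (flat hyp) -171.1960261180816 row 258 lat -0.4240719329138159
width ratios [(5, 74), (60, 70), (120, 67), (180, 63), (240, 61)] F [-0.4925  0.0699  0.2616]
```

```bash
python3 -m handwheel '[[0,-0.0002,0.002,0,0,0,0],[0,-0.0004,0.005,0,0,0,0],[0,-0.0004,0.005,0,0,0,0],[0,-0.0003,0.003,0,0,0,0],[0,-0.0003,0.003,0,0,0,0],[0,-0.0003,0.003,0,0,0,0],[0,-0.0003,0.003,0,0,0,0],[0,-0.0003,0.003,0,0,0,0]]' | head -2; python3 look.py w9
```

```text
time: 9.5
eef_pos: [0.5245, -0.0991, 0.0655]
tcp s -181.8422252958485 bar -x end s (flat hyp) -168.15440055971044 row 258 lat -0.6419205498587327
width ratios [(5, 72), (60, 70), (120, 66), (180, 63), (240, 60)] F [-0.1598  0.6875 -0.606 ]
```

```bash
python3 -m handwheel '[[0,-0.0002,0.002,0,0,0,0],[0,-0.0004,0.005,0,0,0,0],[0,-0.0004,0.005,0,0,0,0],[0,-0.0003,0.003,0,0,0,0],[0,-0.0003,0.003,0,0,0,0],[0,-0.0003,0.003,0,0,0,0],[0,-0.0003,0.003,0,0,0,0],[0,-0.0003,0.003,0,0,0,0]]' | head -2; python3 look.py w10
```

```text
time: 10.4
eef_pos: [0.5242, -0.0961, 0.0654]
tcp s -178.8176814038227 bar -x end s (flat hyp) -165.55357937367927 row 259 lat -0.722892074248177
width ratios [(5, 72), (60, 68), (120, 66), (180, 63), (240, 60)] F [-0.8006  0.0479 -0.3385]
```

```bash
python3 -m handwheel '[[0,-0.0002,0.002,0,0,0,0],[0,-0.0004,0.005,0,0,0,0],[0,-0.0004,0.005,0,0,0,0],[0,-0.0003,0.003,0,0,0,0],[0,-0.0003,0.003,0,0,0,0],[0,-0.0003,0.003,0,0,0,0],[0,-0.0003,0.003,0,0,0,0],[0,-0.0003,0.003,0,0,0,0]]' | head -2; python3 look.py w11
```

```text
time: 11.3
eef_pos: [0.5239, -0.0931, 0.0654]
tcp s -175.78257050355538 bar -x end s (flat hyp) -162.07914920144427 row 258 lat -0.5615176132073636
width ratios [(5, 72), (60, 69), (120, 67), (180, 62), (240, 60)] F [-0.7301 -1.3348  0.7067]
```

```bash
python3 -m handwheel '[[0,-0.0002,0.002,0,0,0,0],[0,-0.0004,0.005,0,0,0,0],[0,-0.0004,0.005,0,0,0,0],[0,-0.0003,0.003,0,0,0,0],[0,-0.0003,0.003,0,0,0,0],[0,-0.0003,0.003,0,0,0,0],[0,-0.0003,0.003,0,0,0,0],[0,-0.0003,0.003,0,0,0,0]]' | head -2; python3 look.py w12
```

```text
time: 12.2
eef_pos: [0.5235, -0.0901, 0.0654]
tcp s -172.73838908480846 bar -x end s (flat hyp) -159.02809623837044 row 258 lat -0.21226834859089957
width ratios [(5, 73), (60, 69), (120, 66), (180, 63), (240, 60)] F [-0.5493  0.0705 -0.306 ]
```

```bash
python3 -m handwheel '[[0,-0.0002,0.002,0,0,0,0],[0,-0.0004,0.005,0,0,0,0],[0,-0.0004,0.005,0,0,0,0],[0,-0.0003,0.003,0,0,0,0],[0,-0.0003,0.003,0,0,0,0],[0,-0.0003,0.003,0,0,0,0],[0,-0.0003,0.003,0,0,0,0],[0,-0.0003,0.003,0,0,0,0]]' | head -2; python3 look.py w13
```

```text
time: 13.1
eef_pos: [0.5233, -0.0871, 0.0654]
tcp s -169.7284329553719 bar -x end s (flat hyp) -155.59908676320046 row 257 lat -0.23017984085739793
width ratios [(5, 71), (60, 70), (120, 65), (180, 64), (240, 60)] F [-0.3467  0.7251 -0.5203]
```

```bash
python3 -m handwheel '[[0,-0.0002,0.002,0,0,0,0],[0,-0.0004,0.005,0,0,0,0],[0,-0.0004,0.005,0,0,0,0],[0,-0.0003,0.003,0,0,0,0],[0,-0.0003,0.003,0,0,0,0],[0,-0.0003,0.003,0,0,0,0],[0,-0.0003,0.003,0,0,0,0],[0,-0.0003,0.003,0,0,0,0]]' | head -2; python3 look.py w14
```

```text
time: 14.0
eef_pos: [0.5229, -0.0841, 0.0654]
tcp s -166.700515487573 bar -x end s (flat hyp) -152.98918743996603 row 258 lat -0.098820637379366
width ratios [(5, 72), (60, 71), (120, 66), (180, 64), (240, 61)] F [-0.7627 -1.1033 -0.2297]
```

```bash
python3 -m handwheel '[[0,-0.0002,0.002,0,0,0,0],[0,-0.0004,0.005,0,0,0,0],[0,-0.0004,0.005,0,0,0,0],[0,-0.0003,0.003,0,0,0,0],[0,-0.0003,0.003,0,0,0,0],[0,-0.0003,0.003,0,0,0,0],[0,-0.0003,0.003,0,0,0,0],[0,-0.0003,0.003,0,0,0,0]]' | head -2; python3 look.py w15
```

```text
time: 14.9
eef_pos: [0.5226, -0.081, 0.0654]
tcp s -163.6510031614826 bar -x end s (flat hyp) -149.94783986990828 row 258 lat 0.2631923720037635
width ratios [(5, 72), (60, 70), (120, 67), (180, 63), (240, 60)] F [ 0.2238 -0.5653 -0.0649]
```

```bash
python3 -m handwheel '[[0,-0.0002,0.002,0,0,0,0],[0,-0.0004,0.005,0,0,0,0],[0,-0.0004,0.005,0,0,0,0],[0,-0.0002,0.003,0,0,0,0],[0,-0.0002,0.003,0,0,0,0],[0,-0.0002,0.003,0,0,0,0],[0,-0.0002,0.003,0,0,0,0],[0,-0.0002,0.003,0,0,0,0]]' | head -2; python3 look.py w16
```

```text
time: 15.8
eef_pos: [0.5224, -0.078, 0.0654]
tcp s -160.6261378118241 bar -x end s (flat hyp) -146.9079095933513 row 258 lat -0.10679716956361793
width ratios [(5, 72), (60, 70), (120, 68), (180, 63), (240, 60)] F [-0.349  -0.7695 -0.7341]
```

```bash
python3 -m handwheel '[[0,-0.0002,0.002,0,0,0,0],[0,-0.0004,0.005,0,0,0,0],[0,-0.0004,0.005,0,0,0,0],[0,-0.0002,0.003,0,0,0,0],[0,-0.0002,0.003,0,0,0,0],[0,-0.0002,0.003,0,0,0,0],[0,-0.0002,0.003,0,0,0,0],[0,-0.0002,0.003,0,0,0,0]]' | head -2; python3 look.py w17
```

```text
time: 16.7
eef_pos: [0.5222, -0.075, 0.0654]
tcp s -157.60037649279414 bar -x end s (flat hyp) -144.3168518036564 row 259 lat 0.1523091378654064
width ratios [(5, 72), (60, 70), (120, 67), (180, 62), (240, 60)] F [-1.1405  0.0924 -1.2917]
```

```bash
python3 -m handwheel '[[0,-0.0002,0.002,0,0,0,0],[0,-0.0004,0.005,0,0,0,0],[0,-0.0004,0.005,0,0,0,0],[0,-0.0002,0.003,0,0,0,0],[0,-0.0002,0.003,0,0,0,0],[0,-0.0002,0.003,0,0,0,0],[0,-0.0002,0.003,0,0,0,0],[0,-0.0002,0.003,0,0,0,0]]' | head -2; python3 look.py w18
```

```text
time: 17.6
eef_pos: [0.522, -0.072, 0.0654]
tcp s -154.58863770314423 bar -x end s (flat hyp) -143.93311858115942 row 265 lat 0.6052106081844212
width ratios [(5, 77), (60, 73), (120, 70), (180, 68), (240, 65)] F [-0.2853  0.6302 -0.907 ]
```

The widths jumped (60→65 px) and the end row moved: it has tipped within the last 3 mm step. I'll back off cleanly and look.

```bash
python3 -m handwheel '[[0,0.001,-0.012,0,0,0,0],[0,0.001,-0.014,0.005,0,0,0],[0,0.001,-0.014,0.05,0,0,0],[0,0.001,-0.014,0.1,0,0,0],[0,0.01,-0.004,0.15,0,0,0],[0.03,0.04,0.03,0.17,0,0,0],[0.06,0.06,0.07,0.17,0,0,0],[0.06,0.06,0.07,0.17,0,0,0]]'
python3 - <<'E'
from h import *
np.set_printoptions(precision=4,suppress=True)
o=ctrl.get_obs();f=ctrl.grab_frame("wrist");save(f,"w19.png");print(o["eef_pos"])
for n in("bar","rider"):
  for r in ctrl.cut_out(n,f)[:1]:
    m=r["region"].astype(np.uint8);print(n,r["p"],r["extent"],cv2.minAreaRect(cv2.findNonZero(m)))
R0=np.array([.5253,-.0972]);u=np.array([-.0855,.9963])
P=lambda s,l,z:np.r_[R0+u*(s+180)/1e3+np.array([u[1],-u[0]])*l/1e3,z/1e3]
print("edge corners pred px",proj(f,[P(0,-30,50),P(0,30,50)],o),"post",proj(f,[P(69,-25,43),P(69,25,43)],o))
E
```

```text
time: 18.5
eef_pos: [0.5835, 0.0014, 0.2362]
ee_rot: [[-0.084, 0.996, 0.009], [0.996, 0.084, -0.002], [-0.002, 0.009, -1.0]]
contact_force: [-1.5, -0.6, -0.3]
grip_width: 0.509
[0.5835 0.0014 0.2362]
bar 0.81 [193.5, 126.2, 45.2, 252.3] ((193.2279052734375, 126.33010864257812), (254.8577880859375, 35.6348876953125), 86.98721313476562)
rider 0.97 [333.5, 108.8, 40.3, 24.9] ((331.9705810546875, 106.6176528930664), (40.01837158203125, 20.615528106689453), 14.03624439239502)
edge corners pred px [[159.9302  91.1239]
 [228.8855  91.1452]] post [[160.6191   3.8381]
 [220.7034   4.0617]]
```

View pics/w19.png

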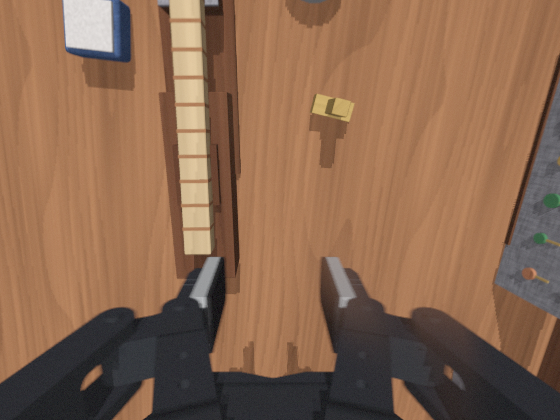

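Wrist view: bar tipped and free, end at (200,252). The rest edge shows at row 93, columns 162–229, where I predicted row 91. The rider at (333,107) is turned about 14° from the bar's crosswise direction. Next I'll move above the rider.

```bash
python3 -m handwheel '[[0.06,0.02,0.03,-0.02,0,0,-0.1],[0.06,0.04,0.06,-0.05,0,0,-0.22],[0.06,0.05,0.08,-0.08,0,0,-0.245],[0.06,0.05,0.08,-0.096,0,0,-0.245],[0.06,0.05,0.08,-0.096,0,0,-0.245]]'
python3 - <<'E'
from h import *
np.set_printoptions(precision=4,suppress=True)
o=ctrl.get_obs();f=ctrl.grab_frame("wrist");save(f,"w20.png");print(o["eef_pos"])
for r in ctrl.cut_out("rider",f)[:1]:
    m=r["region"].astype(np.uint8);print(r["p"],r["extent"],cv2.minAreaRect(cv2.findNonZero(m)))
T=np.array(f["tool_from_camera"])
print("axis pt px at stem top z.059/web z.019", proj(f,[[*o["eef_pos"][:2],.059],[*o["eef_pos"][:2],.019]],o))
E
```

```text
time: 19.15
eef_pos: [0.6306, 0.0767, 0.1365]
ee_rot: [[0.164, 0.987, 0.001], [0.987, -0.164, -0.004], [-0.004, 0.001, -1.0]]
contact_force: [-0.5, -0.7, 0.2]
grip_width: 0.705
[0.6306 0.0767 0.1365]
0.7 [283.3, 206.3, 49.0, 43.0] ((281.0, 206.5), (41.0, 50.0), 90.0)
axis pt px at stem top z.059/web z.019 [[272.4197 224.1688]
 [272.2831 207.4564]]
```

View pics/w20.png

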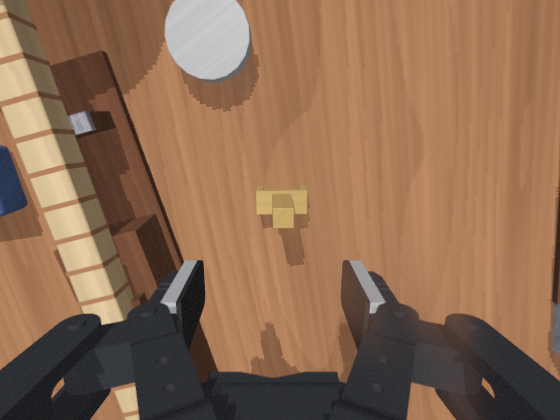

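The rider is now square with the jaws. Its web spans columns 257–307 and the stem's top face is centred at about (283.5,217.5).

Run:
```python
from h import *
np.set_printoptions(precision=4,suppress=True)
o=ctrl.get_obs();f=ctrl.grab_frame("wrist")
print(onz(f,[[283.5,217.5],[273,217],[294,217]],.059,o)-o["eef_pos"],onz(f,[[257,202],[307,202],[282,190],[282,214]],.019,o)-o["eef_pos"])
g=cv2.imread("pics/w20.png")[170:250,235:330];cv2.imwrite("pics/c20.png",cv2.resize(g,None,fx=6,fy=6,interpolation=cv2.INTER_NEAREST))
```

```text
[[ 0.0081  0.0022 -0.0811]
 [ 0.0014  0.0036 -0.0811]
 [ 0.0149  0.0014 -0.0811]] [[-0.0103  0.0053 -0.1211]
 [ 0.0273 -0.0011 -0.1211]
 [ 0.01    0.0113 -0.1211]
 [ 0.007  -0.0074 -0.1211]]
```

View pics/c20.png

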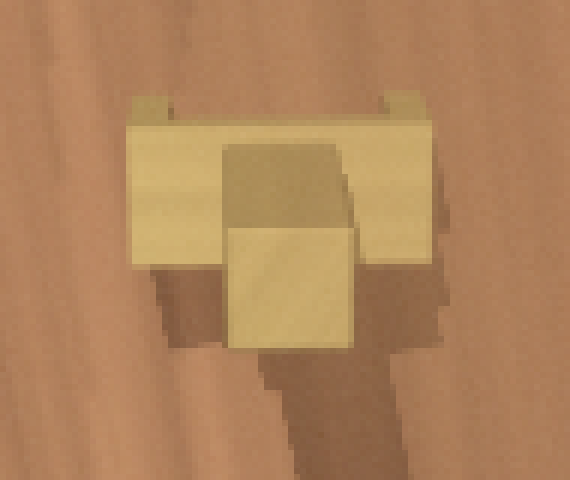

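```bash
python3 -m handwheel '[[0.05,0.006,0.001,-0.02,0,0,0],[0.05,0.0085,0.002,-0.06,0,0,0],[0.05,0.0085,0.002,-0.095,0,0,0],[0.05,0.0085,0.002,-0.1025,0,0,0],[0.05,0.0085,0.002,-0.1025,0,0,0],[0.03,0.0085,0.002,-0.1025,0,0,0],[0.005,0.0085,0.002,-0.1025,0,0,0],[0.005,0.0085,0.002,-0.1025,0,0,0]]' 25; python3 -m handwheel '[[0.005,0,0,0,0,0,0],[0.005,0,0,0,0,0,0],[0.005,0,0,0,0,0,0],[0.005,0,0,0.03,0,0,0],[0.005,0,0,0.08,0,0,0],[0.005,0,0,0.12,0,0,0],[0.005,0,0,0.12,0,0,0]]'
python3 - <<'E'
from h import *
f=ctrl.grab_frame("wrist");save(f,"w21.png")
for r in ctrl.cut_out("rider",f)[:1]: print(r["p"],r["extent"])
g=cv2.imread("pics/w21.png");cv2.imwrite("pics/c21.png",cv2.resize(g[150:360,180:380],None,fx=2.5,fy=2.5))
E
```

```text
time: 20.1
eef_pos: [0.6415, 0.0785, 0.0402]
ee_rot: [[0.164, 0.986, 0.01], [0.986, -0.164, -0.004], [-0.002, 0.011, -1.0]]
contact_force: [0.4, 0.1, 6.1]
grip_width: 0.164
time: 20.8
eef_pos: [0.6436, 0.0787, 0.1667]
ee_rot: [[0.164, 0.986, 0.02], [0.986, -0.164, -0.003], [0.0, 0.02, -1.0]]
contact_force: [-0.2, 0.5, -0.1]
grip_width: 0.154
0.81 [274.0, 275.5, 75.7, 88.6]
```

View pics/c21.png

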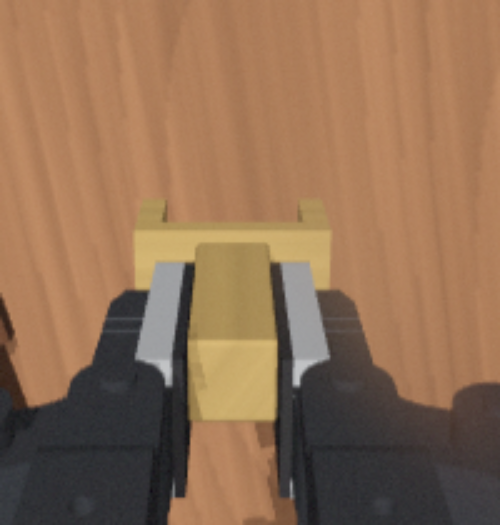

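The rider is held: stem between the pads, web across the jaws, legs hanging clear. I'll fit its pose in the hand from these corners.

Run:
```python
from h import *
from scipy.optimize import least_squares
from scipy.spatial.transform import Rotation as Ro
np.set_printoptions(precision=4,suppress=True)
o=ctrl.get_obs();f=ctrl.grab_frame("wrist")
px=np.array([[135,226],[331,226],[190,335],[277,337],[189,418],[277,419],[138,201],[327,201],[196,243],[269,243]])/2.5+[180,150]
M=np.array([[9,-19,-5],[9,19,-5],[7,-7,-45],[7,7,-45],[-7,-7,-45],[-7,7,-45],[9,-19,14],[9,19,14],[7,-7,-5],[7,7,-5]])/1e3  # tool axes, z down, origin web underside
O={"eef_pos":np.zeros(3),"ee_rot":np.eye(3)}
fun=lambda p:(proj(f,Ro.from_rotvec(p[3:]).apply(M)+p[:3],O)-px).ravel()
r=least_squares(fun,[0,0,.03,0,0,0]);print(r.x,np.abs(r.fun).max(),r.fun.reshape(-1,2))
r=least_squares(lambda p:fun(np.r_[p,0,0,0]),[0,0,.03]);print("norot",r.x,np.abs(r.fun).max())
print(o["eef_pos"],o["ee_rot"])
print("off world",np.array(o["ee_rot"])@r.x)
```

```text
[ 0.0005  0.0001  0.0263 -0.0005 -0.0201  0.0039] 2.249600046625119 [[-0.3787  1.5714]
 [ 0.1903  1.8201]
 [-1.4937  0.0526]
 [ 1.442  -0.637 ]
 [-0.7454  0.3963]
 [ 0.7769  0.0971]
 [ 2.2496 -0.5982]
 [-2.2223 -0.3695]
 [ 0.195  -1.2422]
 [-0.0031 -1.1515]]
norot [-0.0001  0.0001  0.0285] 2.675658897555195
[0.6416 0.0786 0.1606] [[ 0.1643  0.9863  0.0113]
 [ 0.9864 -0.1643 -0.0035]
 [-0.0016  0.0117 -0.9999]]
off world [ 0.0004 -0.0002 -0.0285]
```

Run:
```python
from h import *
from scipy.spatial.transform import Rotation as Ro
np.set_printoptions(precision=4,suppress=True)
R=np.array(ctrl.get_obs()["ee_rot"]);u=np.array([-.0855,.9963,0]);t=.09
x=u*np.cos(t)-[0,0,np.sin(t)];z=-(u*np.sin(t)+np.array([0,0,np.cos(t)]));T=np.c_[x,np.cross(z,x),z]
print(T,Ro.from_matrix(T@R.T).as_rotvec())
```

```text
[[-0.0852  0.9963  0.0077]
 [ 0.9923  0.0855 -0.0895]
 [-0.0899 -0.     -0.996 ]] [-0.0875  0.0129  0.25  ]
```

```bash
python3 -m handwheel '[[0.005,-0.02,0,0,0,0,0.05],[0.005,-0.05,0.001,0,-0.02,0.003,0.1],[0.005,-0.09,0.002,0,-0.05,0.007,0.17],[0.005,-0.12,0.003,-0.01,-0.07,0.01,0.22],[0.005,-0.132,0.003,-0.018,-0.0875,0.0129,0.25],[0.005,-0.132,0.003,-0.02,-0.0875,0.0129,0.25],[0.005,-0.132,0.003,-0.02,-0.0875,0.0129,0.25]]'
python3 - <<'E'
from h import *
np.set_printoptions(precision=4,suppress=True)
o=ctrl.get_obs();f=ctrl.grab_frame("wrist");save(f,"w22.png");print(o["eef_pos"],o["ee_rot"])
R0=np.array([.5253,-.0972]);u=np.array([-.0855,.9963])
P=lambda s,l,z:np.r_[R0+u*(s+180)/1e3+np.array([u[1],-u[0]])*l/1e3,z/1e3]
print("edge corners pred px",proj(f,[P(0,-30,50),P(0,30,50)],o))
g=cv2.imread("pics/w22.png");cv2.imwrite("pics/c22.png",cv2.resize(g[130:330,170:370],None,fx=3,fy=3,interpolation=cv2.INTER_NEAREST))
E
```

```text
time: 21.65
eef_pos: [0.5092, 0.0815, 0.1383]
ee_rot: [[-0.084, 0.996, 0.006], [0.992, 0.085, -0.089], [-0.089, -0.001, -0.996]]
contact_force: [0.3, 0.4, -0.9]
grip_width: 0.161
[0.5092 0.0815 0.1383] [[-0.0844  0.9964  0.0062]
 [ 0.9924  0.0847 -0.0892]
 [-0.0894 -0.0014 -0.996 ]]
edge corners pred px [[229.0826 207.7884]
 [319.0936 207.6939]]
```

View pics/c22.png

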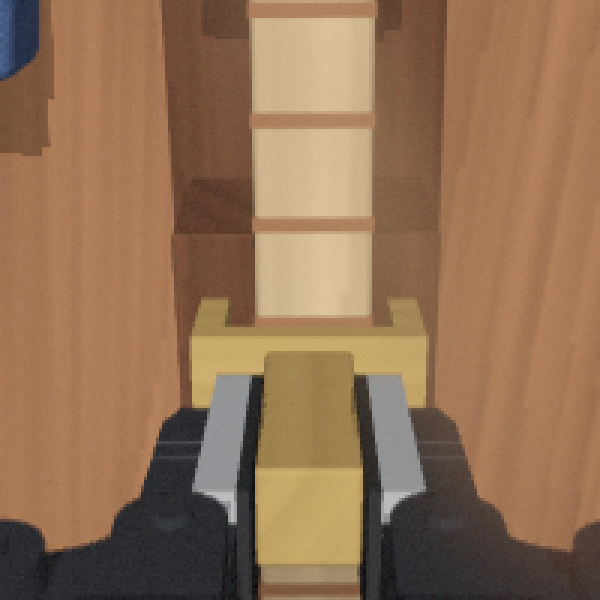

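Crop: the edge is at row 208, columns 227–317, and I predicted row 207.8. The bar centre is about 1.5 mm to the right of the rider's. I'll shift (+1.2, +3.3) mm and come down to just above the bar.

```bash
python3 -m handwheel '[[0.005,0.0006,0.0017,0,0,0,0],[0.005,0.0012,0.0033,-0.005,0,0,0],[0.005,0.0012,0.0033,-0.015,0,0,0],[0.005,0.0012,0.0033,-0.018,0,0,0],[0.005,0.0012,0.0033,-0.018,0,0,0]]'
python3 - <<'E'
from h import *
np.set_printoptions(precision=4,suppress=True)
o=ctrl.get_obs();f=ctrl.grab_frame("wrist");save(f,"w23.png");print(o["eef_pos"],o["ee_rot"])
m=ctrl.cut_out("bar",f)[0]["region"];k=ctrl.cut_out("rider",f)[0]["region"]
for v in range(140,236,12):
    c=np.where(m[v])[0]; c=c[(c>230)&(c<320)]; print(v,c.min(),c.max(),(c.min()+c.max())/2) if len(c) else 0
for v in range(224,256,3):
    c=np.where(k[v])[0]; print("rider",v,c.min(),c.max(),(c.min()+c.max())/2) if len(c) else 0
R0=np.array([.5253,-.0972]);u=np.array([-.0855,.9963])
p=o["eef_pos"]+np.array(o["ee_rot"])@[.0003,.0001,.027];print("web under s",(p[:2]-R0)@u*1e3-180,"z",p[2])
E
```

```text
time: 22.2
eef_pos: [0.5105, 0.0847, 0.1199]
ee_rot: [[-0.084, 0.996, 0.005], [0.992, 0.084, -0.089], [-0.089, -0.002, -0.996]]
contact_force: [-0.2, 0.7, -0.5]
grip_width: 0.159
[0.5105 0.0847 0.1199] [[-0.0842  0.9964  0.0054]
 [ 0.9924  0.0843 -0.0893]
 [-0.0895 -0.0022 -0.996 ]]Traceback (most recent call last):
  File "<stdin>", line 4, in <module>
IndexError: list index out of range
```

```bash
python3 -c "
import cv2;g=cv2.imread('pics/w23.png');cv2.imwrite('pics/c23.png',cv2.resize(g[130:330,170:370],None,fx=3,fy=3,interpolation=cv2.INTER_NEAREST))"
```

```text
(no output)
```

View pics/c23.png

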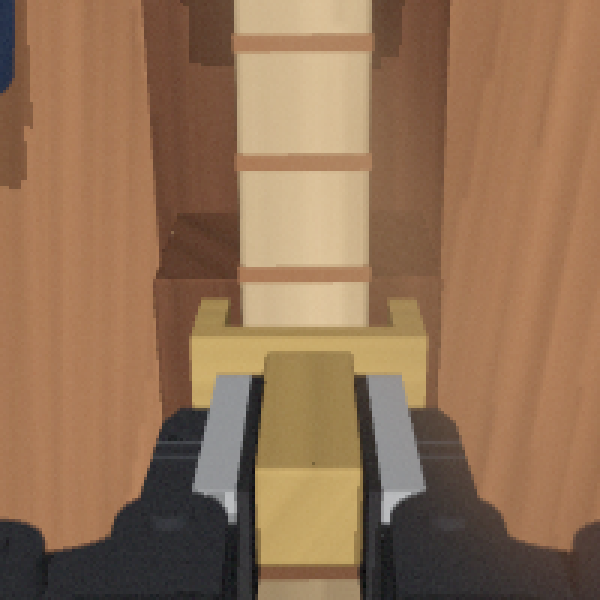

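The bar is centred on the rider to about 0.5 mm (bar columns 243–368, legs 228–388 in the crop), and the legs straddle it. I'll come down to just above the seat and recheck the edge (seen at row 222.7).

```bash
cat > chk.py <<'E'
from h import *
np.set_printoptions(precision=4,suppress=True)
o=ctrl.get_obs();f=ctrl.grab_frame("wrist")
R0=np.array([.5253,-.0972]);u=np.array([-.0855,.9963])
P=lambda s,l,z:np.r_[R0+u*(s+180)/1e3+np.array([u[1],-u[0]])*l/1e3,z/1e3]
print("edge pred row",proj(f,[P(-1,0,50),P(0,0,50),P(1,0,50)],o)[:,1])
p=o["eef_pos"]+np.array(o["ee_rot"])@[.0003,.0001,.027];print("web under s",(p[:2]-R0)@u*1e3-180,"z",p[2],"F",o["contact_force"],o["moment"])
E
python3 chk.py; python3 -m handwheel '[[0.005,-0.0004,0,-0.006,0,0,0],[0.005,-0.0004,0,-0.012,0,0,0],[0.005,-0.0004,0,-0.016,0,0,0],[0.005,-0.0004,0,-0.017,0,0,0],[0.005,-0.0004,0,-0.017,0,0,0]]'; python3 chk.py
```

```text
edge pred row [223.7832 222.3058 220.8234]
web under s 0.39119035461831686 z 0.09379564018117216 F [-1.0559  0.7066 -0.5763] [ 0.0586  0.0077 -0.0349]
time: 22.85
eef_pos: [0.5104, 0.0847, 0.1037]
ee_rot: [[-0.084, 0.996, 0.007], [0.992, 0.084, -0.089], [-0.089, -0.001, -0.996]]
contact_force: [-0.6, 0.8, -1.0]
grip_width: 0.156
edge pred row [235.4671 233.8932 232.3137]
web under s 0.4170577556118076 z 0.07675622048380933 F [-0.615   0.7527 -1.0131] [-0.0481 -0.0364 -0.0106]
```

```bash
python3 -m handwheel '[[0.005,0,0,-0.0015,0,0,0],[0.005,0,0,-0.003,0,0,0],[0.005,0,0,-0.003,0,0,0],[0.005,0,0,-0.003,0,0,0]]'; python3 chk.py; python3 -m handwheel '[[0.005,0,0,-0.0007,0,0,0],[0.005,0,0,-0.0007,0,0,0],[0.005,0,0,-0.0007,0,0,0]]'; python3 chk.py
```

```text
time: 23.3
eef_pos: [0.5106, 0.0847, 0.1009]
ee_rot: [[-0.084, 0.996, 0.007], [0.992, 0.084, -0.089], [-0.089, -0.0, -0.996]]
contact_force: [1.2, 0.5, -0.9]
grip_width: 0.156
edge pred row [237.5459 235.9551 234.3585]
web under s 0.4162887161826916 z 0.07397384079059725 F [ 1.2266  0.4595 -0.9358] [0.1123 0.0399 0.0414]
time: 23.65
eef_pos: [0.5106, 0.0847, 0.1002]
ee_rot: [[-0.084, 0.996, 0.007], [0.992, 0.084, -0.089], [-0.089, -0.0, -0.996]]
contact_force: [0.5, 0.1, -1.0]
grip_width: 0.151
edge pred row [238.0172 236.4222 234.8213]
web under s 0.3937130058087348 z 0.07330383322315036 F [ 0.4889  0.0899 -0.9535] [0.0435 0.0208 0.0359]
```

```bash
python3 -m handwheel '[[0.005,0,0,-0.0007,0,0,0],[0.005,0,0,-0.0007,0,0,0],[0.005,0,0,-0.0007,0,0,0]]'|sed -n '2p;6,7p'; python3 chk.py;python3 -m handwheel '[[0.005,0,0,-0.0006,0,0,0],[0.005,0,0,-0.0006,0,0,0],[0.005,0,0,-0.0006,0,0,0]]'|sed -n '2p;6,7p'; python3 chk.py
```

```text
eef_pos: [0.5106, 0.0847, 0.0995]
edge pred row [238.5857 236.9864 235.3812]
web under s 0.4125948974401865 z 0.07260190007384315 F [-0.7553  0.21   -0.9817] [ 0.0604 -0.016  -0.0616]
eef_pos: [0.5106, 0.0847, 0.0989]
edge pred row [239.0585 237.4555 235.8466]
web under s 0.420340828933746 z 0.07200324839205118 F [-0.1856  0.504   0.3811] [0.052  0.0536 0.0416]
```

```bash
python3 -m handwheel '[[0.005,0,0,-0.0006,0,0,0],[0.005,0,0,-0.0006,0,0,0]]'|grep force;python3 -m handwheel '[[0.005,0,0,0,0,0,0]]'|grep force; python3 -m handwheel '[[0.005,0,0,0,0,0,0]]'|grep -E "force|eef"
```

```text
contact_force: [0.1, -0.3, -0.7]
contact_force: [-0.0, 0.4, -0.6]
eef_pos: [0.5105, 0.0848, 0.0982]
contact_force: [0.3, 0.6, -0.3]
```

```bash
python3 -m handwheel '[[0.005,0,0,-0.0006,0,0,0],[0.005,0,0,-0.0006,0,0,0]]'|grep force;python3 -m handwheel '[[0.005,0,0,0,0,0,0]]'|grep force; python3 -m handwheel '[[0.005,0,0,0,0,0,0]]'|grep -E "force|eef"; python3 chk.py; python3 -c "
from h import *
f=ctrl.grab_frame('wrist');save(f,'w24.png')"
```

```text
contact_force: [-1.2, 0.7, 3.4]
contact_force: [-0.2, -0.1, 0.2]
eef_pos: [0.5106, 0.0848, 0.098]
contact_force: [-0.4, 0.2, 1.7]
edge pred row [239.8103 238.2012 236.5862]
web under s 0.419756050033925 z 0.07103178731865208 F [-0.3823  0.2432  1.6666] [ 0.0153  0.029  -0.0015]
```

Contact (about 1.7 N) puts the rider on the seat directly over the edge. I'll let go and withdraw along the tool axis.

```bash
python3 -m handwheel '[[0.016,0,0,0,0,0,0],[0.025,0,0,0,0,0,0],[0.05,0,0,0,0,0,0],[0.05,0,0,0,0,0,0],[0.05,0,0.001,0.01,0,0,0],[0.05,-0.0003,0.0036,0.04,0,0,0],[0.05,-0.0005,0.007,0.08,0,0,0],[0.05,-0.0007,0.0107,0.12,0,0,0]]'
python3 -m handwheel '[[0.05,0.02,-0.03,0.02,0,0,0],[0.05,0.03,-0.06,0.02,0.05,0,0],[0.05,0.03,-0.06,0.02,0.09,0,0],[0.05,0.03,-0.06,0.02,0.09,0,0]]'
python3 - <<'E'
from h import *
np.set_printoptions(precision=4,suppress=True)
o=ctrl.get_obs();f=ctrl.grab_frame("wrist");save(f,"w25.png");print(o["eef_pos"])
R0=np.array([.5253,-.0972]);u=np.array([-.0855,.9963])
P=lambda s,l,z:np.r_[R0+u*(s+180)/1e3+np.array([u[1],-u[0]])*l/1e3,z/1e3]
print("edge",proj(f,[P(0,-30,50),P(0,30,50)],o))
M=np.array([[9,-19,77],[9,19,77],[-9,-19,77],[-9,19,77]])
for t in(0,3,-3):print("web top pred s=",t,proj(f,[P(x+.4+t,y,z-.09*x) for x,y,z in M],o).round(1).tolist())
for n in("bar","rider"):
  for r in ctrl.cut_out(n,f)[:1]: print(n,r["p"],r["extent"])
c0,r0=[int(x) for x in proj(f,[P(0,0,70)],o)[0]];print(c0,r0)
g=cv2.imread("pics/w25.png");a=max(r0-70,0);b=max(c0-100,0);print("crop origin",b,a)
cv2.imwrite("pics/c25.png",cv2.resize(g[a:a+150,b:b+200],None,fx=4,fy=4,interpolation=cv2.INTER_NEAREST))
E
```

```text
time: 26.1
eef_pos: [0.5096, 0.0956, 0.22]
ee_rot: [[-0.084, 0.996, 0.007], [0.992, 0.084, -0.089], [-0.089, -0.0, -0.996]]
contact_force: [-0.1, 0.5, 0.6]
grip_width: 0.586
time: 26.5
eef_pos: [0.5397, 0.0345, 0.2408]
ee_rot: [[-0.082, 0.997, 0.008], [0.997, 0.082, 0.002], [0.001, 0.008, -1.0]]
contact_force: [-0.8, -0.5, 0.2]
grip_width: 0.586
[0.5397 0.0345 0.2408]
edge [[209.943  134.7312]
 [275.3575 134.4638]]
web top pred s= 0 [[217.4, 125.2], [262.8, 125.0], [218.1, 147.1], [263.0, 146.9]]
web top pred s= 3 [[217.2, 121.5], [262.7, 121.3], [218.0, 143.5], [262.9, 143.3]]
web top pred s= -3 [[217.5, 128.8], [262.8, 128.7], [218.3, 150.7], [263.0, 150.5]]
bar 0.68 [241.7, 143.8, 33.6, 287.6]
rider 0.93 [242.4, 136.5, 44.0, 24.0]
240 136
crop origin 140 66
```

View pics/c25.png

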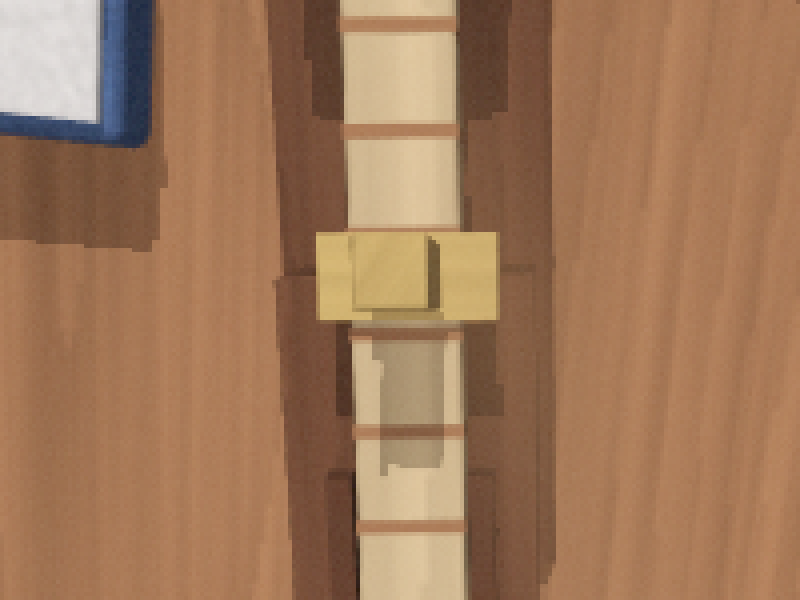

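Final near view: the rider is square and seated astride the bar. Its web is at columns 219–265, rows 124–146, and the edge at row 134, so its centre is about 0.7 mm past the edge. Last check: is the bar still tipped (silhouette fit in the three cameras)?

Run:
```python
from h import *
from scipy.optimize import minimize
np.set_printoptions(precision=4,suppress=True)
R0=np.array([.5253,-.0972]);u=np.array([-.0855,.9963]);o=ctrl.get_obs()
def box(f,t,e,l):
    c=[]
    for x in(e,e+300):
        for y in(l-12,l+12):
            for z in(0,22):
                s=x*np.cos(t)+z*np.sin(t);h=50-x*np.sin(t)+z*np.cos(t)
                c.append(np.r_[R0+u*(s+180)/1e3+np.array([u[1],-u[0]])*y/1e3,h/1e3])
    m=np.zeros((420,560),np.uint8);h=cv2.convexHull(proj(f,np.array(c),o).astype(np.float32));cv2.fillConvexPoly(m,np.round(h*16).astype(np.int32),1,shift=4);return m>0
for c in("scene","side"):
    f=ctrl.grab_frame(c)
    rs=ctrl.cut_out("bar",f); ri=ctrl.cut_out("rider",f)
    if not rs: print(c,"no bar");continue
    m=rs[0]["region"]|(ri[0]["region"] if ri else False)
    m=rs[0]["region"]
    for t in(0,.045,.09,.13):
        best=max(((np.sum(m&b)/np.sum(m|b)),e,l) for e in range(-150,-132,3) for l in(-4,-2,0,2,4) for b in[box(f,t,e,l)])
        print(c,t,best)
    save(f,c+"9.png")
    for n in("ring_box","pill_tin"):
        for r in ctrl.cut_out(n,f)[:1]: print(n,onz(f,[r["extent"][:2]],.02)[0])
```

```text
scene 0 (np.float64(0.6980108499095841), -135, 4)
scene 0.045 (np.float64(0.8055376690276883), -141, 0)
scene 0.09 (np.float64(0.8494055482166446), -144, -2)
scene 0.13 (np.float64(0.7726988102692548), -144, -4)
ring_box [0.4132 0.1401 0.02  ]
pill_tin [0.6087 0.2052 0.02  ]
side 0 (np.float64(0.6574675324675324), -135, -2)
side 0.045 (np.float64(0.7210884353741497), -144, -4)
side 0.09 (np.float64(0.7707581227436823), -144, -4)
side 0.13 (np.float64(0.7563636363636363), -147, -4)
ring_box [0.4164 0.1222 0.02  ]
pill_tin [0.612  0.1843 0.02  ]
```

Both cameras fit the tipped angle of 0.09 rad best. The gripper is clear, so I'm handing in.

```bash
python3 -c "
from bench import ctrl
print(ctrl.finish_job())"
```

```text
the job is handed in; nothing more can be done
None
```

The bar is balanced and marked, and I handed the job in at about 27 s of the 72 s allowed.

**What I did:** I pushed the bar's -x end along the rest with closed fingers, using 3 mm steps near the end. After each step I backed off and waited 0.4 s or more. It tipped on its own after the last step, so the balance point should be no more than about 3 mm past the edge, roughly 0.2 N or less on the post. I then set the rider on the bar tilted to match its lean, let go at a light contact of about 2 N (3.4 N peak reading), and withdrew.

**Last checks:**
- **Rider:** seated square astride the bar, about 0.7 mm past the edge and within about 1 mm of the bar's centreline.
- **Tilt:** the scene and side views both fit the tipped angle of 0.09 rad best. The side view separates it only weakly from 0.13 rad (overlap 0.77 against 0.76).
- **Other things:** in the scene view, the ring box and pill tin read within about 4 mm of their first positions. In the side view they read about 5–8 mm off, within the detector's error as far as I can tell. I did not re-measure the cone, bottle, bowl, screwdriver or mug, but the arm never went near them.

**Not smooth:** a 6 N upward reading showed on the gripper while it closed on the rider. The bar detector also missed once just before seating, so I checked that alignment by eye in the picture.

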